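# Set the right transfer punch in the open bolt hole

## Robot

A 6-joint arm with a two-finger parallel gripper is mounted at the origin on a cart in front of the work surface, level with it; the furniture and walls round the work are solid. World frame = base frame: x ahead of the robot, y to its left, z up, the work surface at z = 0. Lengths are in m, angles in rad, forces in N, time in s.
With the tool pointing down it reaches from about 0.375 to 0.975 m from the base axis. Payload 3.8 kg.
Tool frame: the origin (TCP) lies at the very end of the fingers, on their centre line; the grasp point (between the pads) lies 19 mm behind it; z points along the fingers, y is the line along which they close (so a half turn about z gives the same grasp; the last joint's range is limited). The gripper opens to 85 mm and grips with 20 to 120 N. Pads are 22 mm wide; open, the fingers measure 114 mm over their backs; the gripper's body (76 mm by 85 mm) begins 54 mm behind the grasp point. The pads swing forward as they close: fully open they stand 13 mm farther back than shut.
Start: joints at [-1.335, 0.264, 1.604, -0, 1.274, -0.037], TCP at [0.182, -0.65, 0.231] pointing down, gripper open.
Joint ranges: [-2.63, 2.63], [-0.94, 2.18], [0.31, 2.57], [-1.31, 4.45], [0, 2.66], [-2.55, 2.55]. Speed limits (rad/s): [2.57, 2.57, 3.14, 3.14, 3.14, 3.14].

## Interface

Orientations are given as a rotation vector (axis times angle).
In Python, from workcell import bot gives the robot as it stands.
- The arm moves only by the shell command python3 -m creep 'ROWS' [FORCE]. ROWS is JSON, a list of rows, each a list of 5 numbers: the shift along the tool's x, y, z in units of 0.05 m (1.0 is 0.05 m), then the turn about the tool's z in units of 0.1 rad (1.0 is 0.1 rad), then the opening, from 0 (shut) to 1 (fully open). In form: [[tx, ty, tz, spin, hand], ...]. A call has 1 to 20 rows; each row shifts and turns the commanded pose from where the row before left it, along the tool's axes as they then stand; what a row does not reach is not made up. A row lasts 1/8 s, in which the tool goes at most 62.5 mm and 10.7 degrees, less where a joint would pass 70% of its speed; a pose out of reach is approached as far as the arm can. A call with a number of a shift or a turn outside -1 to 1 is refused whole. A call with a gripper value outside its range is refused whole. The fingers move at their own pace and stop on an object; FORCE is the grip in N (left out, the last holds). Time passes only in rows, so rows that do not move let the fingers close. It gives the time, the measured TCP pose, the force, the opening and the grip force at its end, in the units of the state.
- bot.read_state(): the state, without advancing time (a new reading comes with each control period).
- bot.read_camera(name): name is "scene" or "top"; returns a dict with "pixels" (400x640x3 uint8, red, green, blue), "vfov" (degrees; the focal length in pixels is half the picture's height over the tangent of half this angle, whatever the lens; pixels are square), "cx", "cy" (the principal point, pixels), "dist_coeffs" ([k1, k2, p1, p2, k3] as OpenCV has them; the pictures are not rectified), "world_to_cam" (4x4, takes a point from world to camera coordinates). Camera axes: x right, y down, z forward; pixel columns grow to the right and rows downward; lengths in m; the calibration is good to about 2 mm. A picture is of the moment at which its call begins. There is no depth.
- bot.finish_job(): hands the job in; it is judged then, once.
Trained networks look in a picture, given as the dict that the camera call returned (one of the last four; its "shot" number tells which), for a name from the list of things; names that differ only in an ending like _2 or _b are one class to them, and where a whole thing is asked for, a point or a joint stands for the part that bears it (a point fixed in the world has none). Each returns a list of dicts, best first, with "score" (0 to 1); they miss things now and then, are a little off and sometimes report something else, mostly with a low value. They report only what shows in the picture. A call takes as long as a camera call.
- bot.look_for(target, picture): "bbox" ([left, top, right, bottom] in pixels, round what is visible of it).
- bot.regions_of(target, picture): "mask" (400x640 bool, what is visible of it) and "bbox" ([left, top, right, bottom] in pixels, round what is visible of it).
The state is a dict: "time": time; "q": joint angles; "joint_vel": joint speeds; "joint_torque": joint torques, N m; "tool_pos": TCP position; "tcp_rot": TCP orientation; "wrist_force": force on the tool from outside, world axes, zero at the start; "torque": the same for the moment, N m; "width": opening from 0.0 (shut) to 1.0 (fully open); "grip_force": force on a finger pad.
Only numpy, scipy, OpenCV 4.12 (cv2) and the standard library are available. Lean on these libraries where they do the work, as an engineer would, in place of code of your own. Each camera call takes 0.05 s, during which the arm holds its last target. There are 200 camera calls.

## Task

The fourth bolt hole of the steel screen plate on the sloping plinth still has to be marked. From the rack take the one transfer punch whose nose just fits that empty hole, put its nose through the hole onto the wood below, square to the sloping plate, and lean on it lightly until the spring nose is pushed about half of its 12 mm in. Finish while holding it there like that, ready for the hammer; never push hard, leave the other two punches in the rack and everything else where it lies.

Things in the scene. Friction and masses are not known exactly. Their poses are not given: they have to be found in the camera images.
- punch_8: round steel transfer punch, thinnest nose, 8 mm across; upright in the rack, nose down. Origin: centre of its 28 mm collar's underside (rests on the rack's top face), z up along it. Collar z 0 to 5 mm; knurled barrel 16 mm across z 5 to 58, head to 64 (grip about z 33); neck 20 mm across to z -22; nose to z -42, last 4 mm tapered to 3. Nose slides up 12 mm on a spring. 0.14 kg
- punch_12: round steel transfer punch, middle-sized nose, 12 mm across; upright in the rack, nose down. Origin: centre of its 28 mm collar's underside (rests on the rack's top face), z up along it. Collar z 0 to 5 mm; knurled barrel 20 mm across z 5 to 58, head to 64 (grip about z 33); neck 20 mm across to z -22; nose to z -42, last 4 mm tapered to 7. Nose slides up 12 mm on a spring. 0.14 kg
- punch_16: round steel transfer punch, thickest nose, 16 mm across; upright in the rack, nose down. Origin: centre of its 28 mm collar's underside (rests on the rack's top face), z up along it. Collar z 0 to 5 mm; knurled barrel 24 mm across z 5 to 58, head to 64 (grip about z 33); neck 20 mm across to z -22; nose to z -42, last 4 mm tapered to 11. Nose slides up 12 mm on a spring. 0.14 kg
- nose_12 (a joint): how far the nose of punch_12 is pushed up into its neck, m: 0 fully out, 0.012 fully in; spring force 2.1 N at 0 (preload) plus 0.7 N a mm, so 6.3 N at half way (0.006), where the thin black ring round the nose reaches the neck
- tip_12 (a point): middle of the flat end of punch_12's nose, 42 mm below the punch's origin with the nose fully out (7 mm across, tapered 4 mm up to 12 mm); axes as the punch
- punch_rack: fixed dark steel bench rack, 206 mm long along its y, base 80 mm deep, top plate 46 mm deep and 10 mm thick; origin under its middle on the table; its top face is 75 mm up. Three holes of 21 mm in a row along its y at -65, 0 and +65 mm; which punch hangs in which hole varies
- plinth: fixed plywood plinth 190 mm wide (y) by about 180 mm deep, its top board 190 x 190 x 18 mm sloping 0.42 rad (24 degrees), low edge towards its -x side (the robot's side), about 45 mm high there and 125 mm at the back; origin under its middle on the table
- screen_plate: steel plate 124 x 124 x 8 mm flat on the sloping board. Origin: middle of its underside; x up the slope, y level to the left, z square out of it. 36 mm cable opening in the middle; corner holes at x, y = +-42 mm: three hold hex bolts (heads stand 9.5 mm proud), the one at +42, +42 (upper left) is empty, 13 mm across, right through
- mark (a point): the spot to be marked: the pencilled cross on the wood at the bottom of the empty hole, in the middle of the hole, 8 mm below the plate's face; axes as screen_plate (z square out of the plate)
- hammer: hammer with a wooden handle, 250 mm long, lying to the right of the rack; origin under its middle
- kitchen_timer: white wind-up timer with orange knob, 64 x 64 x 52 mm; origin under its middle
- soda_can: drink can at the back, 65 mm across, 124 mm high; origin under its middle

How it is judged:
On the way:
1. the 12 mm punch is drawn up clear of the rack (z of tip_12 in the frame of punch_rack above 0.085 m), for 0.2 s.
At the end, for the whole second after the job is handed in: the fingers hold punch_12 still, nose end within 3 mm of the mark, square to the plate within 0.10 rad, nose pushed in 3 to 9.5 mm, pressing with 2 to 16 N; the other punches within 15 mm, other loose things within 30 mm of where they began (distance between tip_12 and mark below 0.003 m and angle between the z axis of punch_12 and the z axis of screen_plate, either way round below 0.1 rad and value of joint nose_12 between 0.003 and 0.0095 m and contact force between punch_12 and plinth between 2 and 16 N and contact force between punch_12 and the fingers above 2 N and linear speed of punch_12 below 0.02 m/s and distance of each of punch_8, punch_16 from where it was at the start of the episode below 0.015 m and distance of each of hammer, kitchen_timer, soda_can from where it was at the start of the episode below 0.03 m); the arm keeps its last pose, push and grip.
It fails at once if a wrong punch is taken or disturbed (distance of any of punch_8, punch_16 from where it was at the start of the episode above 0.015 m).
It fails at once if the punch is pushed hard (over 40 N) on the plate or plinth (contact force between punch_12 and plinth above 40 N).
It fails at once if a bystander is knocked away (distance of any of hammer, kitchen_timer, soda_can from where it was at the start of the episode above 0.03 m).
It also fails if it takes over 35 s, if anything falls off the work surface, if the arm or the gripper's body presses on something with over 40 N, if the wrist force passes 120 N, or if a joint passes its speed limit or range.

## Working session

There is one attempt and no reset: what is moved stays moved. The work goes in short steps, Python scripts to look and compute and a shell command to move; the robot and the scene stay as the last step left them, time stands still between calls to the robot, and variables do not carry over. Pictures are saved under pics/ and viewed, at most 10 in all, crops included, and the job is handed in when it is done.

```bash
mkdir -p pics; ls
python3 - <<'E'
from workcell import bot
import cv2
s=bot.read_state();print(s)
for n in("scene","top"):
    p=bot.read_camera(n);cv2.imwrite(f"pics/{n}0.png",p["pixels"][:,:,::-1])
    print(n,{k:v for k,v in p.items() if k!="pixels"})
    for t in("punch_8","punch_12","punch_16","punch_rack","screen_plate","plinth"):
        print(t,[(r["score"],r["bbox"]) for r in bot.look_for(t,p)][:3])
E
```

```text
pics
{'time': 0.0, 'q': array([-1.33490173e+00,  2.64746464e-01,  1.60541079e+00,  2.78300695e-05,
        1.27366679e+00, -3.68890049e-02]), 'joint_vel': array([-0.00016767,  0.00082944,  0.00021104, -0.00118038,  0.00205034,
       -0.0001427 ]), 'joint_torque': array([-1.98374601e-04, -5.15111697e+01, -3.67316616e+01,  9.77685295e-05,
        1.28874276e-02, -7.17242756e-06]), 'tool_pos': array([ 0.1816956 , -0.64931976,  0.22994665]), 'tcp_rot': array([-3.11021622e+00, -4.26845225e-01,  3.06392384e-04]), 'wrist_force': array([-0.15698109,  0.50678933,  0.34691821]), 'torque': array([-0.00502812,  0.034636  , -0.03981692]), 'grip_force': 0.0, 'width': 0.999224772641688}
scene {'vfov': 52.17892853834319, 'cx': 326.06072033452585, 'cy': 196.0262348484931, 'dist_coeffs': array([0.02353655, 0.        , 0.        , 0.        , 0.        ]), 'world_to_cam': array([[-0.67133346, -0.74115083,  0.00261405,  0.39526245],
       [-0.34375453,  0.30824384, -0.88702794,  0.25258741],
       [ 0.65661573, -0.59639012, -0.46170836,  1.00471633],
       [ 0.        ,  0.        ,  0.        ,  1.
[... 877 characters left out ...]
0.59415399],
       [ 0.16565588, -0.01544684, -0.98606264,  1.11191231],
       [ 0.        ,  0.        ,  0.        ,  1.        ]]), 'shot': 2}
punch_8 [(0.6, [395.8, 213.6, 408.4, 222.6]), (0.57, [377.1, 218.6, 387.4, 231.1]), (0.52, [353.8, 222.4, 362.4, 234.4])]
punch_12 [(0.6, [395.8, 213.6, 408.4, 222.6]), (0.57, [377.1, 218.6, 387.4, 231.1]), (0.52, [353.8, 222.4, 362.4, 234.4])]
punch_16 [(0.6, [395.8, 213.6, 408.4, 222.6]), (0.57, [377.1, 218.6, 387.4, 231.1]), (0.52, [353.8, 222.4, 362.4, 234.4])]
punch_rack [(0.76, [342.8, 208.5, 416.9, 243.0])]
screen_plate [(0.92, [235.9, 193.3, 282.0, 241.6]), (0.5, [419.6, 197.4, 463.3, 280.7])]
plinth [(0.69, [222.2, 180.9, 294.9, 247.3])]
```

Run:
```python
import cv2,numpy as np
t=cv2.imread("pics/top0.png");s=cv2.imread("pics/scene0.png")
cv2.imwrite("pics/a.png",np.vstack([cv2.resize(t[175:255,215:425],(798,304),interpolation=cv2.INTER_CUBIC),cv2.resize(s[155:230,235:415],(700,292),interpolation=cv2.INTER_CUBIC)[:, :] if 0 else cv2.copyMakeBorder(cv2.resize(s[155:230,235:415],(700,292),interpolation=cv2.INTER_CUBIC),0,0,0,98,0)]))
```

```text
(no output)
```

View pics/a.png

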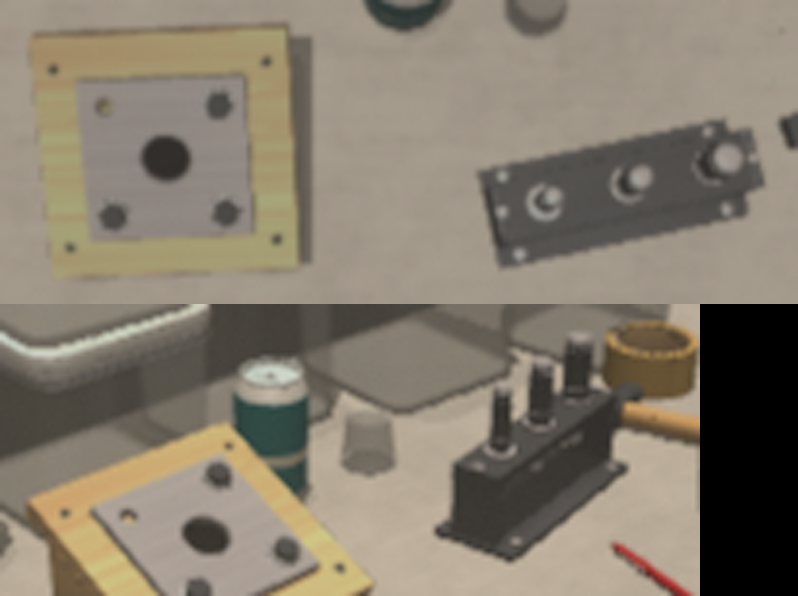

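View pics/scene0.png

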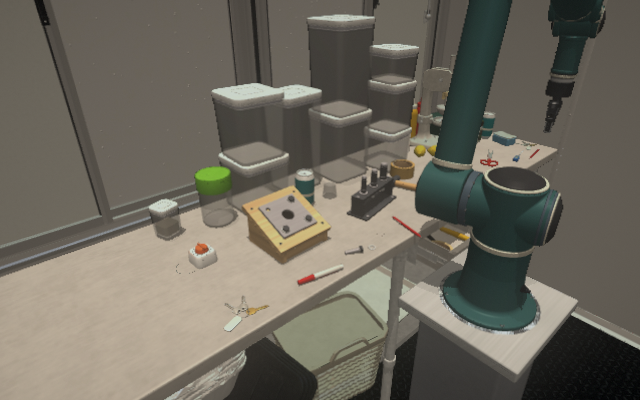

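The top crop shows the rack at right: thin barrel on the left at crop (545,203), medium in the middle (630,183), thick on the right (716,163). So punch_12 is in the middle hole. The empty plate hole is upper left at (104,106). The tool can only shift and spin, so the 24° tilt has to come from pivoting the punch in the grip against the rack hole. Next I fit the poses.

```bash
cat > h.py <<'E'
import numpy as np,cv2
from scipy.optimize import least_squares
from scipy.spatial.transform import Rotation as R
CAM={}
def setcam(n,p):
    f=200/np.tan(np.radians(p["vfov"]/2))
    CAM[n]=(np.array([[f,0,p["cx"]],[0,f,p["cy"]],[0,0,1.]]),p["dist_coeffs"],np.array(p["world_to_cam"]))
def proj(n,P):
    K,d,T=CAM[n]
    return cv2.projectPoints(np.atleast_2d(P).astype(float),cv2.Rodrigues(T[:3,:3])[0],T[:3,3],K,d)[0][:,0]
def ray(n,uv):
    K,d,T=CAM[n];x=cv2.undistortPoints(np.array([[uv]],float),K,d)[0,0]
    v=T[:3,:3].T@np.array([*x,1]);return -T[:3,:3].T@T[:3,3],v/np.linalg.norm(v)
E
python3 - <<'E'
from h import *
from workcell import bot
import pickle
for n in("scene","top"):setcam(n,bot.read_camera(n))
pickle.dump(CAM,open("cam.pkl","wb"))
t=lambda a:np.array([(215+x/3.8-.37,175+y/3.8-.37) for x,y in a])
s=lambda a:np.array([(235+x/3.889-.37,155+(y-304)/3.893-.37) for x,y in a])
# rack
P=np.array([[0,k*.065,z] for z in(.139,.080) for k in(1,0,-1)])
T=t([(552,197),(639,176),(728,158),(545,203),(630,183),(716,163)])
S=s([(503,388),(542,361),(579,338),(501,450),(541,420),(578,392)])
def w(p,P): return R.from_euler("z",p[2]).apply(P)+[p[0],p[1],0]
f=lambda p:np.r_[proj("top",w(p,P))-T,proj("scene",w(p,P))-S].ravel()
r=least_squares(f,[.6,-.15,.2],loss="soft_l1");print("rack",r.x);print(f(r.x).reshape(2,-1,2).round(1))
# plate
h=.042;b=.0175;c=.062
P2=np.array([[h,h,.008],[h,-h,b],[-h,h,b],[-h,-h,b],[0,0,.008],[c,c,.008],[c,-c,.008],[-c,-c,.008],[-c,c,.008]])
T2=t([(104,106),(219,105),(113,216),(226,213),(166,158),(79,79),(243,75),(253,233),(92,240)])
S2=s([(129,517),(219,474),(199,588),(288,548),(206,536),(95,511),(224,455),(317,566)]);i=[0,1,2,3,4,5,6,7]
def w2(p,P): return (R.from_euler("z",p[3])*R.from_euler("y",-.42)).apply(P)+p[:3]
for nm in("both","top","scene"):
    def g(p):
        a=proj("top",w2(p,P2))-T2;q=proj("scene",w2(p,P2[i]))-S2
        return (np.r_[a,q] if nm=="both" else a if nm=="top" else q).ravel()
    r2=least_squares(g,[.6,.2,.09,0],loss="soft_l1");print(nm,r2.x,"rms",np.sqrt((g(r2.x)**2).mean()))
    print(" mark",w2(r2.x,[[h,h,0]]))
    if nm=="both":print(g(r2.x).reshape(-1,2).round(1))
for n,k in(("hammer",2),("kitchen_timer",1),("soda_can",1)): print(n,[(x["score"],x["bbox"]) for x in bot.look_for(n,bot.read_camera("top"))[:k]])
E
```

```text
rack [ 0.50659826 -0.13987678  0.2131833 ]
[[[ 0.7 -0.2]
  [ 1.   0.1]
  [ 0.6 -0.3]
  [ 0.3  0. ]
  [-0.1  0.3]
  [-0.8  0.7]]

 [[-0.1 -0. ]
  [ 0.   0.3]
  [-0.1 -0. ]
  [-0.4  0.4]
  [-0.7  1.1]
  [-1.   1.7]]]
both [0.5304208  0.2068237  0.08459913 0.02674453] rms 0.4272102774132365
 mark [[0.56763368 0.24983421 0.10172507]]
[[ 0.7 -0. ]
 [ 0.1  0.2]
 [ 0.1  0.4]
 [ 0.   0.2]
 [ 0.4  0.1]
 [-0.5  0.4]
 [ 0.9  0. ]
 [ 0.6  0.2]
 [-0.3 -0.2]
 [-0.3  0.2]
 [-0.  -0.3]
 [-0.3  0.3]
 [-0.5  0. ]
 [-0.   0.3]
 [-1.2 -0.7]
 [-0.8  0.2]
 [ 0.5 -0.2]]
top [0.53171923 0.20861476 0.07691788 0.029784  ] rms 0.303916621171797
 mark [[0.56880122 0.25173817 0.09404382]]
scene [0.5423239  0.19698219 0.07571156 0.02066657] rms 0.3453078799831334
 mark [[0.57979751 0.23976573 0.0928375 ]]
hammer [(0.78, [419.2, 200.5, 464.6, 285.2])]
kitchen_timer [(0.77, [174.7, 182.1, 195.6, 202.3])]
soda_can [(0.56, [308.2, 154.7, 332.2, 183.7])]
```

```bash
cat >> h.py <<'E'
def go(target,yaw=None):
    "shift in tool axes (units of .05) and spin (units .1) to bring the TCP to target with tool y along world yaw+90deg"
    from workcell import bot
    s=bot.read_state();M=R.from_rotvec(s["tcp_rot"]).as_matrix();p=s["tool_pos"]
    print("tcp",p.round(4),"x",M[:,0].round(3),"y",M[:,1].round(3),"z",M[:,2].round(3),"w",round(s["width"],3),"grip",round(s["grip_force"],1),"F",s["wrist_force"].round(1),"t",round(s["time"],2))
    if target is not None: print("shift(tool,/.05):",(M.T@(np.array(target)-p)/.05).round(3))
    if yaw is not None:
        a=np.arctan2(-M[0,1],M[1,1]); d=(yaw-a+np.pi/2)%np.pi-np.pi/2
        print("spin (tool z down => -dyaw)/.1:",round(-d/.1*np.sign(-M[2,2]),3))
E
python3 -c "
from h import *
go([.5066,-.1399,.20],.213)"
```

```text
tcp [ 0.1819 -0.65    0.2313] x [0.963 0.269 0.   ] y [ 0.269 -0.963  0.   ] z [ 0. -0. -1.] w 0.999 grip 0.0 F [ 0.7  0.2 -0.1] t 1.1
shift(tool,/.05): [ 9.003 -8.076  0.626]
spin (tool z down => -dyaw)/.1: 0.598
```

```bash
python3 -m creep '[[0.6,-0.54,0,0,0.5],[0.6,-0.54,0,0,0.5],[0.6,-0.54,0,0,0.5],[0.6,-0.54,0,0,0.5],[0.6,-0.54,0,0,0.5],[0.6,-0.54,0,0,0.5],[0.6,-0.54,0,0,0.5],[0.6,-0.54,0,0,0.5],[0.6,-0.54,0,0,0.5],[0.6,-0.54,0,0,0.5],[0.6,-0.54,0,0,0.5],[0.6,-0.54,0,0,0.5],[0.6,-0.54,0,0,0.5],[0.6,-0.54,0,0,0.5],[0.6,-0.52,0,0,0.5],[0,0,0,0.6,0.5],[0,0,0,0,0.5]]' 40; python3 -c "
from h import *
go([.5066,-.1399,.12],.213)
from workcell import bot;import cv2
a=bot.read_camera('top')['pixels'][:,:,::-1][150:260,310:470];b=bot.read_camera('scene')['pixels'][:,:,::-1][110:230,310:440]
cv2.imwrite('pics/b.png',np.hstack([cv2.resize(a,(432,297),interpolation=2),cv2.resize(b,(322,297),interpolation=2)]))"
```

```text
time: 3.22
tool_pos: [0.5065, -0.1392, 0.2313]
tcp_rot: [3.123, 0.336, -0.0]
wrist_force: [-0.2, -1.2, -0.4]
width: 0.501
grip_force: 0.0
tcp [ 0.5065 -0.1392  0.2313] x [ 0.977  0.213 -0.   ] y [ 0.213 -0.977  0.   ] z [-0. -0. -1.] w 0.501 grip 0.0 F [-0.2 -1.2 -0.4] t 3.23
shift(tool,/.05): [-2.000e-03  1.300e-02  2.226e+00]
spin (tool z down => -dyaw)/.1: 0.015
```

View pics/b.png

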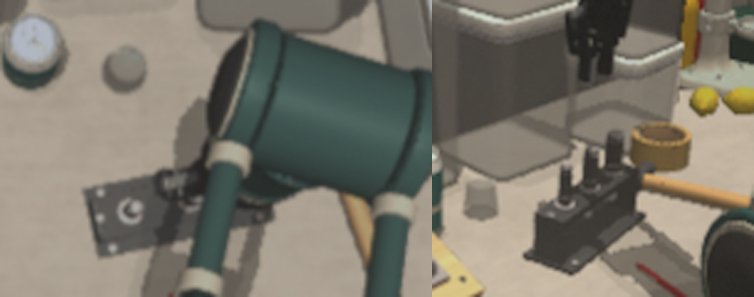

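The crops show the gripper open above the middle punch at about (590,65) in the right-hand crop, clear of its neighbours. Going down and gripping.

```bash
python3 -m creep '[[0,0,0.6,0,0.5],[0,0,0.6,0,0.5],[0,0,0.6,0,0.5],[0,0,0.6,0,0.5],[0,0,0.4,0,0.5],[0,0,0,0,0.5]]' 30; python3 -m creep '[[0,0,0,0,0.2],[0,0,0,0,0.1],[0,0,0,0,0.1],[0,0,0,0,0.1],[0,0,0,0,0.1],[0,0,0,0,0.1]]' 30
```

```text
time: 4.08
tool_pos: [0.5044, -0.1398, 0.0895]
tcp_rot: [-3.122, -0.333, 0.006]
wrist_force: [0.7, -0.5, -1.3]
width: 0.498
grip_force: 0.0
time: 4.82
tool_pos: [0.5071, -0.1397, 0.0925]
tcp_rot: [3.123, 0.334, 0.002]
wrist_force: [-1.3, 3.1, 5.8]
width: 0.224
grip_force: 29.8
```

```bash
python3 -m creep '[[0,0,-0.12,0,0.1],[0,0,-0.12,0,0.1],[0,0,-0.12,0,0.1],[0,0,-0.12,0,0.1],[0,0,0,0,0.1]]'; python3 -m creep '[[-0.1,0,0,0,0.1],[-0.1,0,0,0,0.1],[-0.1,0,0,0,0.1],[-0.1,0,0,0,0.1],[0,0,0,0,0.1]]';python3 -m creep '[[-0.08,0,0,0,0.1],[-0.08,0,0,0,0.1],[-0.06,0,0,0,0.1],[0,0,0,0,0.1]]'; python3 -c "
from h import *
from workcell import bot;import cv2
a=bot.read_camera('top')['pixels'][:,:,::-1][180:250,330:430];b=bot.read_camera('scene')['pixels'][:,:,::-1][130:230,330:430]
cv2.imwrite('pics/c.png',np.hstack([cv2.resize(a,(400,280),interpolation=2),cv2.resize(b,(280,280),interpolation=2)]))"
```

```text
time: 5.45
tool_pos: [0.5066, -0.14, 0.116]
tcp_rot: [3.123, 0.334, 0.001]
wrist_force: [-0.1, 0.6, -2.0]
width: 0.228
grip_force: 29.3
time: 6.08
tool_pos: [0.4878, -0.1438, 0.1158]
tcp_rot: [3.124, 0.333, 0.005]
wrist_force: [2.8, 1.8, -1.4]
width: 0.226
grip_force: 29.7
time: 6.58
tool_pos: [0.4773, -0.1466, 0.1161]
tcp_rot: [3.123, 0.333, 0.005]
wrist_force: [4.3, 1.4, -0.2]
width: 0.226
grip_force: 30.3
```

View pics/c.png

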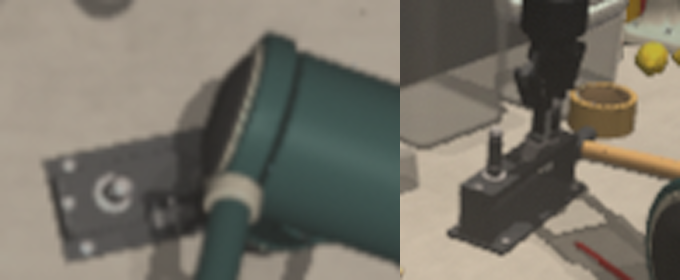

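The right-hand crop shows the gripped punch leaning in the rack at about (545,125), with the neighbour still upright at (495,155). The drag force stayed low at 4 N. Now I tighten the grip and draw it out along its axis.

```bash
python3 -m creep '[[0,0,0,0,0.1],[-0.16,0,-0.36,0,0.1],[-0.16,0,-0.36,0,0.1],[-0.16,0,-0.36,0,0.1],[0,0,-0.6,0,0.1],[0,0,-0.6,0,0.1],[0,0,-0.6,0,0.1],[0,0,0,0,0.1]]' 60
cat >> h.py <<'E'
YAW,TH,DG=.0267,.42,.078
RP=R.from_euler("z",YAW)*R.from_euler("y",-.42)
def tcp_for(tip,th=TH,d=DG,yaw=YAW):
    return np.array(tip)+R.from_euler("z",yaw).apply([-d*np.sin(th),0,d*np.cos(th)])-[0,0,.019]
MARK=np.array([.5676,.2498,.1017])
E
python3 -c "
from h import *
go(tcp_for(MARK+RP.apply([0,0,.06])),YAW)"
```

```text
time: 7.68
tool_pos: [0.4535, -0.1521, 0.2622]
tcp_rot: [3.121, 0.333, 0.007]
wrist_force: [0.9, 0.3, -0.9]
width: 0.215
grip_force: 58.7
tcp [ 0.4535 -0.1521  0.2622] x [0.977 0.211 0.004] y [ 0.211 -0.978  0.003] z [ 0.005 -0.002 -1.   ] w 0.215 grip 58.7 F [ 0.9  0.3 -0.9] t 7.67
shift(tool,/.05): [ 2.816 -7.588  1.058]
spin (tool z down => -dyaw)/.1: 1.858
```

```bash
python3 -m creep '[[0.2,-0.54,0,0,0.1],[0.2,-0.54,0,0,0.1],[0.2,-0.54,0,0,0.1],[0.2,-0.54,0,0,0.1],[0.2,-0.54,0,0,0.1],[0.2,-0.54,0,0,0.1],[0.2,-0.54,0,0,0.1],[0.2,-0.54,0,0,0.1],[0.2,-0.54,0,0,0.1],[0.2,-0.54,0,0,0.1],[0.2,-0.54,0,0,0.1],[0.2,-0.54,0,0,0.1],[0.2,-0.54,0,0,0.1],[0.2,-0.54,0,0,0.1],[0,0,0.2,0.6,0.1],[0,0,0.2,0.6,0.1],[0,0,0.2,0.6,0.1],[0,0,0,0,0.1],[0,0,0,0,0.1]]'; python3 -c "
from h import *
go(tcp_for(MARK+RP.apply([0,0,.06])),YAW)
from workcell import bot;import cv2
a=bot.read_camera('top')['pixels'][:,:,::-1];b=bot.read_camera('scene')['pixels'][:,:,::-1]
cv2.imwrite('pics/d_t.png',a);cv2.imwrite('pics/d_s.png',b)
cv2.imwrite('pics/d.png',np.hstack([cv2.resize(a[165:245,215:305],(360,320),interpolation=2),cv2.resize(b[140:240,250:340],(360,400),interpolation=2)[:320]]))"
```

```text
time: 10.05
tool_pos: [0.5091, 0.2473, 0.2285]
tcp_rot: [3.14, 0.053, -0.002]
wrist_force: [0.3, 0.3, -1.4]
width: 0.221
grip_force: 59.0
tcp [0.5091 0.2473 0.2285] x [ 0.999  0.034 -0.001] y [ 0.034 -0.999  0.001] z [-0.001 -0.001 -1.   ] w 0.221 grip 59.0 F [ 0.3  0.3 -1.4] t 10.05
shift(tool,/.05): [ 0.046 -0.019  0.397]
spin (tool z down => -dyaw)/.1: 0.069
```

View pics/d.png

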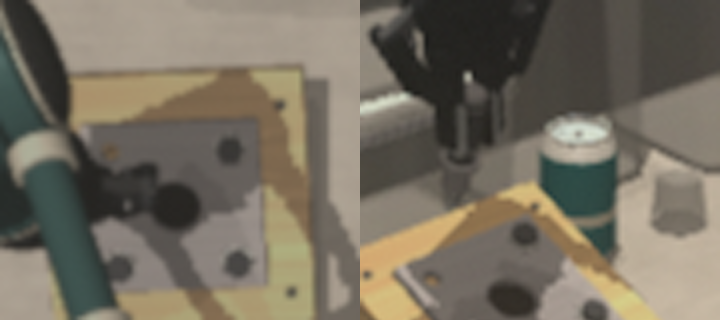

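The scene crop shows the punch hanging below the fingers with its tip at about (457,205) and the empty hole at (430,280). I compare that with the model.

```bash
cat >> h.py <<'E'
import pickle
def load():
    CAM.update(pickle.load(open("cam.pkl","rb")))
def axis_pts(tcp,yaw,th,zs,d=DG):
    g=np.array(tcp)+[0,0,.019];u=R.from_euler("z",yaw).apply([-np.sin(th),0,np.cos(th)])
    return np.array([g+u*(z-(d-.042)) for z in zs])
E
python3 - <<'E'
from h import *
load()
tcp=[.5091,.2473,.2285];yaw=.034
for n,(x0,y0,x1,y1),f in(("scene",(255,160,315,220),"d_s"),("top",(225,185,285,235),"d_t")):
    a=cv2.imread(f"pics/{f}.png")[y0:y1,x0:x1]
    k=6;a=cv2.resize(a,None,fx=k,fy=k,interpolation=cv2.INTER_CUBIC);b=a.copy()
    for th,c in((.42,(0,255,0)),(.3,(0,0,255))):
        for z,(u,v) in zip([0,-22,-42],proj(n,axis_pts(tcp,yaw,th,[0,-.022,-.042]))):
            cv2.circle(b,(int((u+.5-x0)*k),int((v+.5-y0)*k)),3,c,1)
    u,v=proj(n,MARK+RP.apply([0,0,.008]))[0];cv2.circle(b,(int((u+.5-x0)*k),int((v+.5-y0)*k)),3,(255,0,255),1)
    cv2.imwrite(f"pics/e_{n}.png",np.hstack([a,b]))
s,t=cv2.imread("pics/e_scene.png"),cv2.imread("pics/e_top.png")
cv2.imwrite("pics/e.png",cv2.resize(np.vstack([s[:,:],t[:240]]),(720,600)))
E
```

```text
(no output)
```

View pics/e.png

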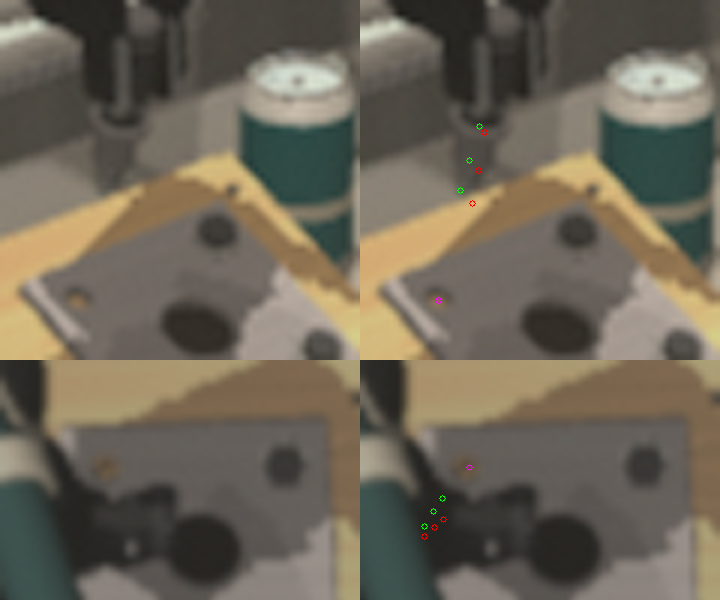

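Run:
```python
from h import *
from workcell import bot
p=bot.read_camera("scene")
for r in bot.regions_of("punch_12",p)[:3]:
    print(r["score"],r["bbox"])
    if r["bbox"][0]<320:
        for y in range(*np.where(r["mask"].any(1))[0][[0,-1]]+[0,1]):
            x=np.where(r["mask"][y])[0];print(y,x.min(),x.max(),len(x))
g=p["pixels"].astype(int)
for y in range(176,195): print(y,' '.join('%3d'%v for v in g[y,264:286].mean(1)))
```

```text
0.5 [274.8, 162.7, 284.3, 190.9]
160 279 279 1
161 277 281 5
162 277 281 5
163 276 281 6
164 276 282 7
165 276 282 7
166 276 282 7
167 276 282 7
168 276 281 6
169 277 281 5
170 277 281 5
171 277 281 5
172 277 281 5
173 277 280 4
174 278 280 3
175 278 280 3
176 278 279 2
177 278 279 2
178 277 279 3
179 271 279 9
180 271 279 9
181 271 279 9
182 271 279 9
183 271 278 8
184 271 277 7
185 271 277 7
186 271 276 6
187 272 276 5
188 272 275 4
189 272 275 4
190 272 274 3
191 272 273 2
176  71  69  68  67  67  62  55  48  40  41  65  82  69  47  46  59  69  65  69  75  84  91
177  71  70  66  68  69  69  75  71  58  61  73  85  69  48  52  68  84  88  90  94  99 104
178  71  68  67  68  68  72  85  80  61  70  76  75  61  50  60  78  92  97 103 105 109 111
179  70  70  67  67  68  70  83  79  54  54  60  58  50  47  68  91 102 108 110 111 111 111
180  70  69  67  67  68  67  78  85  74  58  53  51  48  55  79  96 104 112 111 111 111 111
181  70  69  68  67  69  69  73  80  82  79  76  74  75  79  84  89 102 110 110 110 110 110
182  70  70  67  69  73  79  78  73  78  81  85  86  85  81  82  95
[... 428 characters left out ...]
  76  74  74  72  73  82  95  99 105 109 110 109 114 123
188 123 118 115 110 103  99  90  79  78  79  74  76  87  89  89  92  95 100 107 112 133 155
189 127 125 122 117 112 106  94  81  80  79  74  83  97  94  92  92  93 101 108 113 132 149
190 129 128 128 124 121 117 106  89  84  78  78  87  95 105 110 103 104 111 114 113 113 113
191 129 129 129 128 128 125 115  99  89  88  96 108 125 146 135 111 112 112 112 112 112 113
192 128 129 129 129 129 128 124 112 106 126 143 149 150 146 132 111 111 112 111 112 112 111
193 128 129 129 128 128 131 135 141 147 161 171 170 148 112 110 112 111 111 110 110 110 110
194 128 128 128 134 146 154 157 166 170 169 170 159 131 111 110 110 110 110 111 110 111 111
```

Run:
```python
from h import *
load()
for th in(.25,.3,.35,.42):
    print(th,[tuple(q.round(1)) for q in proj("scene",axis_pts([.5091,.2473,.2285],.034,th,[.064,.005,-.011,-.022,-.042]))])
```

```text
0.25 [(np.float64(278.2), np.float64(162.3)), (np.float64(275.9), np.float64(180.5)), (np.float64(275.3), np.float64(185.2)), (np.float64(274.9), np.float64(188.4)), (np.float64(274.2), np.float64(194.2))]
0.3 [(np.float64(278.5), np.float64(162.6)), (np.float64(275.5), np.float64(180.2)), (np.float64(274.8), np.float64(184.8)), (np.float64(274.2), np.float64(187.8)), (np.float64(273.3), np.float64(193.4))]
0.35 [(np.float64(278.8), np.float64(162.9)), (np.float64(275.2), np.float64(179.9)), (np.float64(274.2), np.float64(184.2)), (np.float64(273.6), np.float64(187.2)), (np.float64(272.5), np.float64(192.5))]
0.42 [(np.float64(279.3), np.float64(163.4)), (np.float64(274.7), np.float64(179.3)), (np.float64(273.5), np.float64(183.5)), (np.float64(272.7), np.float64(186.3)), (np.float64(271.3), np.float64(191.3))]
```

```bash
python3 -c "
from h import *
go(tcp_for(MARK+RP.apply([0,0,.016]),.36),YAW)"
```

```text
tcp [0.5099 0.2477 0.2298] x [0.999 0.033 0.001] y [ 0.033 -0.999 -0.   ] z [ 0.001  0.    -1.   ] w 0.216 grip 59.0 F [ 0.2  0.4 -2.4] t 10.25
shift(tool,/.05): [ 0.475 -0.007  1.19 ]
spin (tool z down => -dyaw)/.1: 0.064
```

```bash
python3 -m creep '[[0.16,0,0.2,0.06,0.1],[0.16,0,0.2,0,0.1],[0.16,0,0.2,0,0.1],[0,0,0.2,0,0.1],[0,0,0.2,0,0.1],[0,0,0.19,0,0.1],[0,0,0,0,0.1],[0,0,0,0,0.1]]'
python3 - <<'E'
from h import *
load()
from workcell import bot
go(tcp_for(MARK+RP.apply([0,0,.016]),.36),YAW)
tcp=bot.read_state()["tool_pos"];o=[]
for n,(x0,y0,x1,y1) in(("scene",(248,170,298,225)),("top",(225,185,280,240))):
    a=bot.read_camera(n)["pixels"][:,:,::-1];cv2.imwrite(f"pics/f_{n}.png",a);a=a[y0:y1,x0:x1]
    k=7;a=cv2.resize(a,None,fx=k,fy=k,interpolation=cv2.INTER_CUBIC)
    a=np.clip(a.astype(float)*1.5,0,255).astype(np.uint8);b=a.copy()
    for th,c in((.42,(0,255,0)),(.35,(0,0,255))):
        for u,v in proj(n,axis_pts(tcp,YAW,th,[.064,.0,-.022,-.042])):
            cv2.circle(b,(int((u+.5-x0)*k),int((v+.5-y0)*k)),2,c,-1)
    u,v=proj(n,MARK+RP.apply([0,0,.008]))[0];cv2.circle(b,(int((u+.5-x0)*k),int((v+.5-y0)*k)),2,(255,0,255),-1)
    o+=[np.hstack([a,b]) if n=="scene" else b]
cv2.imwrite("pics/f1.png",o[0])
E
```

```text
time: 11.25
tool_pos: [0.5337, 0.2485, 0.1701]
tcp_rot: [-3.141, -0.042, -0.001]
wrist_force: [1.1, -0.1, -2.1]
width: 0.221
grip_force: 59.0
tcp [0.5337 0.2485 0.1701] x [1.    0.027 0.001] y [ 0.027 -1.    -0.   ] z [ 0.001  0.    -1.   ] w 0.221 grip 59.0 F [ 1.1 -0.1 -2.1] t 11.25
shift(tool,/.05): [-0.002 -0.008 -0.004]
spin (tool z down => -dyaw)/.1: 0.003
```

View pics/f1.png

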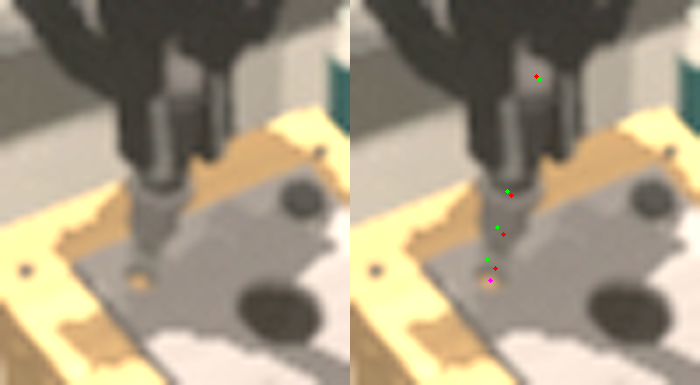

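The scene crop shows the nose tip at (144,268), right above the empty hole at (139,281), and close to the model at 0.35 rad. Now I feel my way in along the plate normal.

```bash
python3 -m creep '[[0.02,0,0.045,0,0.1],[0.02,0,0.045,0,0.1],[0.02,0,0.045,0,0.1],[0.02,0,0.045,0,0.1],[0,0,0,0,0.1],[0,0,0,0,0.1]]'; python3 -m creep '[[0.016,0,0.037,0,0.1],[0.016,0,0.037,0,0.1],[0,0,0,0,0.1]]';  python3 -m creep '[[0.016,0,0.037,0,0.1],[0,0,0,0,0.1],[0,0,0,0,0.1]]'
```

```text
time: 12.1
tool_pos: [0.5372, 0.2488, 0.1608]
tcp_rot: [-3.141, -0.042, 0.001]
wrist_force: [-3.3, 1.7, 0.7]
width: 0.218
grip_force: 59.1
time: 12.48
tool_pos: [0.5387, 0.2488, 0.1571]
tcp_rot: [-3.141, -0.042, 0.002]
wrist_force: [-5.3, 3.1, 2.5]
width: 0.215
grip_force: 59.4
time: 12.85
tool_pos: [0.5392, 0.249, 0.1554]
tcp_rot: [-3.141, -0.042, 0.003]
wrist_force: [-6.8, 3.3, 3.4]
width: 0.219
grip_force: 59.4
```

```bash
python3 -m creep '[[-0.02,-0.01,0.008,0,0.1],[0,0,0,0,0.1],[0,0,0,0,0.1]]'; python3 -m creep '[[-0.02,-0.01,0.008,0,0.1],[0,0,0,0,0.1],[0,0,0,0,0.1]]';  python3 -c "
from h import *
go(tcp_for(MARK,.36),YAW)
go(tcp_for(MARK,.42),YAW)"
```

```text
time: 13.22
tool_pos: [0.5387, 0.2495, 0.1548]
tcp_rot: [-3.14, -0.042, 0.001]
wrist_force: [-4.1, 2.5, 1.7]
width: 0.216
grip_force: 59.1
time: 13.6
tool_pos: [0.5384, 0.2496, 0.1547]
tcp_rot: [-3.141, -0.042, -0.001]
wrist_force: [-3.0, 2.7, 2.3]
width: 0.217
grip_force: 59.2
tcp [0.5384 0.2496 0.1547] x [1.    0.027 0.001] y [ 0.027 -1.    -0.   ] z [ 0.001  0.    -1.   ] w 0.217 grip 59.2 F [-3.   2.7  2.3] t 13.6
shift(tool,/.05): [ 0.035  0.011 -0.02 ]
spin (tool z down => -dyaw)/.1: 0.001
tcp [0.5384 0.2496 0.1547] x [1.    0.027 0.001] y [ 0.027 -1.    -0.   ] z [ 0.001  0.    -1.   ] w 0.217 grip 59.2 F [-3.   2.7  2.3] t 13.6
shift(tool,/.05): [-0.051  0.011  0.015]
spin (tool z down => -dyaw)/.1: 0.001
```

```bash
python3 -m creep '[[-0.02,-0.02,0.02,0,0.1],[-0.02,0,0.02,0,0.1],[0,0,0,0,0.1],[0,0,0,0,0.1]]'; python3 -m creep '[[-0.01,-0.01,0.02,0,0.1],[0.016,0,0.037,0,0.1],[0,0,0,0,0.1],[0,0,0,0,0.1]]'
python3 - <<'E'
from h import *
load()
from workcell import bot
tcp=bot.read_state()["tool_pos"]
go(tcp_for(MARK,.42),YAW)
n,(x0,y0,x1,y1)="scene",(248,170,298,225)
a=bot.read_camera(n)["pixels"][:,:,::-1];a=a[y0:y1,x0:x1]
k=7;a=cv2.resize(a,None,fx=k,fy=k,interpolation=cv2.INTER_CUBIC)
a=np.clip(a.astype(float)*1.6,0,255).astype(np.uint8);b=a.copy()
for th,c in((.42,(0,255,0)),(.35,(0,0,255))):
    for u,v in proj(n,axis_pts(tcp,YAW,th,[.064,.0,-.022,-.042])):
        cv2.circle(b,(int((u+.5-x0)*k),int((v+.5-y0)*k)),2,c,-1)
u,v=proj(n,MARK+RP.apply([0,0,.008]))[0];cv2.circle(b,(int((u+.5-x0)*k),int((v+.5-y0)*k)),2,(255,0,255),-1)
cv2.imwrite("pics/g.png",np.hstack([a,b]))
E
```

```text
time: 14.1
tool_pos: [0.537, 0.2502, 0.1531]
tcp_rot: [3.141, 0.042, 0.003]
wrist_force: [1.4, -1.5, 3.8]
width: 0.215
grip_force: 59.5
time: 14.6
tool_pos: [0.5376, 0.2506, 0.1506]
tcp_rot: [3.141, 0.042, 0.004]
wrist_force: [3.2, -2.8, 6.4]
width: 0.217
grip_force: 59.7
tcp [0.5376 0.2506 0.1506] x [1.    0.027 0.003] y [ 0.027 -1.     0.001] z [ 0.003 -0.    -1.   ] w 0.217 grip 59.7 F [ 3.2 -2.8  6.4] t 14.6
shift(tool,/.05): [-0.036  0.031 -0.067]
spin (tool z down => -dyaw)/.1: 0.001
```

View pics/g.png

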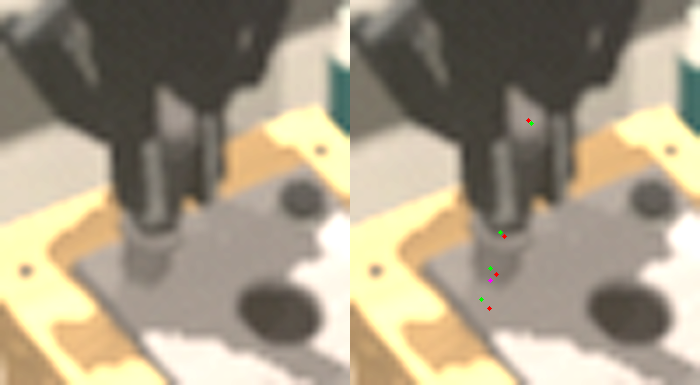

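The crop shows the nose in the hole, with the neck close above the plate at (148,270). Force rises about 0.75 N/mm along the axis, so the spring is being compressed against the wood. I add a little more push and check the angle against projected silhouettes anchored at the hole.

```bash
python3 -m creep '[[0.005,0,0.012,0,0.1],[0,0,0,0,0.1],[0,0,0,0,0.1]]'
python3 - <<'E'
from h import *
load()
from workcell import bot
n,(x0,y0,x1,y1)="scene",(260,180,285,216);k=15
F=[];I=[];P=[]
for _ in range(6):
    p=bot.read_camera(n);I.append(p["pixels"][:,:,::-1].astype(float));s=bot.read_state();F.append(s["wrist_force"]);P.append(s["tool_pos"])
print("F",np.mean(F,0).round(2),"tcp",np.mean(P,0).round(4))
F=np.mean(F,0)+[0,0,1.4];print("axial,upslope,y",RP.inv().apply(F).round(2)[[2,0,1]])
go(tcp_for(MARK,.42),YAW)
tcp=np.mean(P,0);g=tcp+[0,0,.019];q=R.from_euler("z",YAW).inv().apply(g-MARK)
print("angle of line mark->grasp",np.arctan2(-q[0],q[2]).round(3),"side",(q[1]/.073).round(3),"len",np.linalg.norm(q).round(4),"=> pushed",.078-np.linalg.norm(q))
a=np.mean(I,0)[y0:y1,x0:x1];a=cv2.resize(np.clip(a*2,0,255).astype(np.uint8),None,fx=k,fy=k,interpolation=cv2.INTER_CUBIC);o=[a]
ph=np.linspace(0,2*np.pi,60)
for th in(.32,.42):
    # punch axis through grasp point at angle th (in tilt plane)
    b=a[:,:,:].copy();u=R.from_euler("z",YAW)*R.from_euler("y",-th)
    for z,r in((0,.014),(.005,.014),(-.001,.010),(-.022,.010)):
        pts=g+u.apply(np.c_[r*np.cos(ph),r*np.sin(ph),0*ph+z-.036])
        cv2.polylines(b,[((proj(n,pts)+.5-[x0,y0])*k).astype(int)],True,(0,255,0),1)
    pts=MARK+RP.apply(np.c_[.0065*np.cos(ph),.0065*np.sin(ph),0*ph+.008]);cv2.polylines(b,[((proj(n,pts)+.5-[x0,y0])*k).astype(int)],True,(255,0,255),1)
    o.append(b[:,:])
v=np.hstack(o);cv2.imwrite("pics/h.png",cv2.resize(v,(800,int(v.shape[0]*800/v.shape[1]))))
E
```

```text
time: 15.02
tool_pos: [0.5377, 0.2506, 0.15]
tcp_rot: [3.141, 0.042, 0.004]
wrist_force: [2.5, -3.6, 6.5]
width: 0.222
grip_force: 59.7
F [ 2.34 -2.69  6.49] tcp [0.5377 0.2506 0.15  ]
axial,upslope,y [ 6.28  5.29 -2.76]
tcp [0.5377 0.2506 0.15  ] x [1.    0.027 0.003] y [ 0.027 -1.     0.001] z [ 0.003 -0.    -1.   ] w 0.218 grip 59.7 F [ 2.5 -2.5  6. ] t 15.32
shift(tool,/.05): [-0.039  0.032 -0.079]
spin (tool z down => -dyaw)/.1: 0.002
angle of line mark->grasp 0.417 side 0.022 len 0.0736 => pushed 0.004355793520410808
```

View pics/h.png

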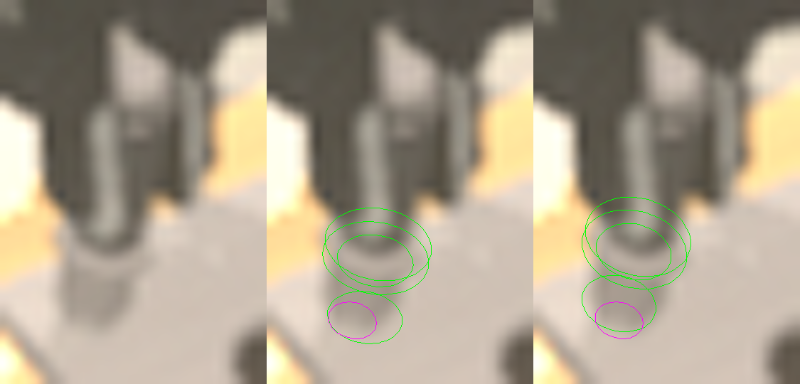

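The free-hover estimate was 0.35 rad and the kinematics give 0.417. In the picture the neck bottom sits at about (96,305), between the two silhouettes. I ease the grip to swing slightly more downslope and relieve the sideways load.

```bash
python3 -m creep '[[0,0,0,0,0.1],[-0.012,0.014,0.005,0,0.1],[-0.012,0,0.005,0,0.1],[-0.01,0,0.004,0,0.1],[0,0,0,0,0.1],[0,0,0,0,0.1]]' 28; python3 -m creep '[[0.008,0,-0.003,0,0.1],[0,0,0,0,0.1]]' 40
cat > m.py <<'E'
from h import *
load()
from workcell import bot
F=[];P=[];I=[]
for _ in range(6): p=bot.read_camera("scene");I.append(p["pixels"].astype(float));s=bot.read_state();F.append(s["wrist_force"]);P.append(s["tool_pos"])
F=np.mean(F,0)+[0,0,1.4];print("axial,upslope,y",RP.inv().apply(F).round(2)[[2,0,1]],"t",s["time"],s["grip_force"],s["width"])
g=np.mean(P,0)+[0,0,.019];q=R.from_euler("z",YAW).inv().apply(g-MARK)
print("ang",np.arctan2(-q[0],q[2]).round(3),"side",(q[1]/.073).round(3),"push",.078-np.linalg.norm(q))
a=np.mean(I,0).mean(2)
for y in range(184,214): print(y,' '.join('%3d'%v for v in a[y,260:285]))
E
python3 m.py
```

```text
time: 16.08
tool_pos: [0.5372, 0.2504, 0.1501]
tcp_rot: [-3.14, -0.042, -0.009]
wrist_force: [4.3, -2.6, 7.5]
width: 0.221
grip_force: 59.7
time: 16.32
tool_pos: [0.5374, 0.2505, 0.1501]
tcp_rot: [-3.14, -0.042, -0.008]
wrist_force: [3.4, -1.8, 6.6]
width: 0.221
grip_force: 59.7
axial,upslope,y [ 6.4   6.59 -1.92] t 16.625 59.74115788936615 0.21766120603875425
ang 0.421 side 0.02 push 0.00415898495574496
184  40  40  41  40  39  39  39  38  39  39  53  79  88  72  54  42  39  39  39  39  58  94 112 112 112
185  40  40  40  40  41  40  40  39  39  39  52  80  94  90  81  60  39  39  39  43  77 107 113 112 112
186  41  41  40  40  40  40  40  40  40  39  52  80  95  95  94  77  52  52  47  51  89 112 112 112 112
187  40  40  41  41  40  40  40  40  40  39  51  79  95  96  94  83  66  67  61  56  90 110 112 112 117
188  45  40  42  41  40  41  40  41  40  40  54  77  89  90  87  78  62  66  70  58  83 102 107 113 120
189  85  53  41  41  40  41  41  41  41  47  60  72  78  78  74  64  47  62  71  60  80 102 110 115 117
190 121 104  89  64  40  40  41  40  48  65  69  62  63  62  64  60 
[... 1727 characters left out ...]
  77  78  78  77  76  75  85  96  96  96  97  96  96  97  96  96  96  96  97
208 106 109 110 110 108  95  80  78  78  77  75  77  89  96  96  96  96  96  96  96  96  96  96  96  97
209  95 106 110 110 110  99  83  80  78  76  77  85  94  96  96  96  96  96  96  96  97  97  97  95  92
210  88  95 106 109 106  98  91  88  84  82  86  93  96  97  96  97  97  97  97  97  97  97  94  85  78
211 100  88  95 106 104  98  97  96  93  92  94  96  96  97  97  97  97  97  97  97  97  94  81  65  58
212 132  96  84  95 100  98  97  97  97  97  96  97  97  97  98  98  97  97  97  97  97  88  66  48  44
213 165 127  88  82  92  98  97  97  97  97  97  97  98  98  98  97  97  97  97  97  98  86  58  44  44
```

```bash
cat > n.py <<'E'
from h import *
load()
from workcell import bot
p=bot.read_camera("scene")
for r in bot.regions_of("punch_12",p)[:3]:
    b=r["bbox"];print(r["score"],b)
    if b[0]<320:
        for y in range(*np.where(r["mask"].any(1))[0][[0,-1]]+[0,1]):
            x=np.where(r["mask"][y])[0];print((y,x.min(),x.max()),end=" ")
        print()
tcp=bot.read_state()["tool_pos"]
# predicted right-edge line of barrel(20mm) & neck: silhouettes
g=tcp+[0,0,.019];ph=np.linspace(0,2*np.pi,90)
for th in(.25,.32,.38,.42,.48):
    u=R.from_euler("z",YAW)*R.from_euler("y",-th);o=[]
    for z,r in((.064,.010),(.045,.010),(.0025,.014),(-.011,.010),(-.022,.010)):
        q=proj("scene",g+u.apply(np.c_[r*np.cos(ph),r*np.sin(ph),0*ph+z-.036]))
        o.append((q[:,0].min().round(1),q[:,0].max().round(1),q[:,1].mean().round(1),q[:,1].max().round(1)))
    print(th,*[tuple(map(float,x)) for x in o])
E
python3 n.py
python3 - <<'E'
import cv2
a=cv2.imread('pics/f_scene.png').mean(2)
for y in range(174,212): print(y,' '.join('%3d'%v for v in a[y,263:286]))
E
```

```text
0.53 [264.5, 188.8, 277.0, 212.0]
(186, np.int64(272), np.int64(275)) (187, np.int64(272), np.int64(275)) (188, np.int64(272), np.int64(276)) (189, np.int64(272), np.int64(276)) (190, np.int64(272), np.int64(276)) (191, np.int64(272), np.int64(275)) (192, np.int64(272), np.int64(275)) (193, np.int64(272), np.int64(275)) (194, np.int64(272), np.int64(275)) (195, np.int64(272), np.int64(275)) (196, np.int64(272), np.int64(274)) (197, np.int64(272), np.int64(274)) (198, np.int64(272), np.int64(274)) (199, np.int64(272), np.int64(274)) (200, np.int64(273), np.int64(274)) (201, np.int64(273), np.int64(274)) (202, np.int64(266), np.int64(274)) (203, np.int64(266), np.int64(274)) (204, np.int64(266), np.int64(273)) (205, np.int64(266), np.int64(273)) (206, np.int64(266), np.int64(272)) (207, np.int64(266), np.int64(272)) (208, np.int64(266), np.int64(271)) (209, np.int64(267), np.int64(271)) (210, np.int64(267), np.int64(270)) 
0.53 [382.1, 164.2, 388.9, 186.6]
0.41 [358.7, 175.2, 368.3, 195.6]
0.25 (268.8, 276.2, 186.2, 188.5) (268.2, 275.5, 191.7, 194.0) (265.5, 275.5, 203.5, 206.8) (266.
[... 3600 characters left out ...]
  95  99  99  96  96  96  96
205 111 110 109 101  87  76  73  80  96 109 108 105  99  96  96  96  96  96  98  96  96  97  97
206 109 110 109 102  93  86  80  86  99 105 106  99  96  96  96  96  97  96  97  96  96  95  96
207 109 110 107 100  90  88  88  91  97  99 100  96  97  96  95  97  97  96  96  97  96  96  96
208 109 110 102  87  81  83  85  91  98  96  97  97  96  95  95  96  95  95  97  96  96  97  96
209 108 109 101  91  95  93  84  89  96  97  96  96  96  96  96  95  96  96  96  97  95  92  88
210 109 109 107 104 111 106  91  91  96  96  96  96  97  96  96  96  97  97  97  93  85  77  73
211 112 109 107 102 103 102  97  96  96  97  96  97  96  97  97  97  98  96  94  81  65  58  54
```

The picture rows show the punch's angle in the fingers unchanged since the free hover. All estimates lie between 0.35 and 0.42, inside the 0.1 tolerance. Next I relieve the side load and push about 1.3 mm more.

```bash
python3 -m creep '[[0.02,0.014,-0.006,0,0.1],[0.012,0,-0.004,0,0.1],[0.01,0,0.024,0,0.1],[0,0,0,0,0.1],[0,0,0,0,0.1],[0,0,0,0,0.1]]'; python3 m.py | head -2
```

```text
time: 17.48
tool_pos: [0.5383, 0.2503, 0.1489]
tcp_rot: [-3.14, -0.042, -0.004]
wrist_force: [1.0, -0.1, 6.9]
width: 0.222
grip_force: 59.8
axial,upslope,y [ 7.91  4.59 -0.06] t 17.775 59.77047264575958 0.2154490505572881
ang 0.416 side 0.017 push 0.005562487477684411
```

```bash
python3 -m creep '[[0.018,0,-0.008,0,0.1],[0,0,0,0,0.1],[0,0,0,0,0.1]]'; python3 m.py | head -2; python3 -m creep '[[0.012,0,-0.005,0,0.1],[0,0,0,0,0.1],[0,0,0,0,0.1]]'; python3 m.py | head -2
```

```text
time: 18.15
tool_pos: [0.5386, 0.2503, 0.149]
tcp_rot: [-3.14, -0.042, -0.002]
wrist_force: [-0.1, 0.4, 6.1]
width: 0.221
grip_force: 59.8
axial,upslope,y [7.55 3.42 0.  ] t 18.45 59.754465222358704 0.2147117619425368
ang 0.413 side 0.017 push 0.005629803765141786
time: 18.82
tool_pos: [0.5388, 0.2503, 0.149]
tcp_rot: [-3.14, -0.042, -0.0]
wrist_force: [-0.2, 0.3, 6.5]
width: 0.22
grip_force: 59.7
axial,upslope,y [7.32 2.79 0.59] t 19.125 59.742366671562195 0.21794034795121253
ang 0.41 side 0.017 push 0.005678793010048075
```

```bash
python3 -c "
from workcell import bot
print(bot.finish_job())"
```

```text
the job is handed in; nothing more can be done
None
```

I handed the job in at about 19 s with punch_12 held in the empty hole, tilted an estimated 0.35–0.42 rad to match the plate's 0.42, pressing with about 7 N and its nose an estimated 5.7–7.4 mm in; no verdict came back.

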